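# Clamp the spice jar for opening

## Task

The spice jar's cap is stuck: stand the jar upright on the wooden plate between the two jaws of the bar clamp and let go of it, then pump the clamp's two black grips (squeeze, let spring back, squeeze again) until the moving jaw presses the jar firmly against the fixed jaw. Move the jaw only by pumping, squeeze firmly but not so hard that the glass cracks, and leave the tin alone. Finish while still holding the grips squeezed, so that the clamp keeps pressing the jar.

Things in the scene. Friction and masses are not known exactly. Their poses are not given: they have to be found in the camera images.
- spice_mid (a point): Spice jar: upright glass cylinder 40 mm in diameter, 105 mm tall, black cap (the top 21 mm, also 40 mm wide), 0.11 kg, loose on the worktop. The point is its centre, 52.5 mm above its underside; z is up the jar.
- tin_mid (a point): Bystander: loose upright tin, 57 mm in diameter, 72 mm tall, standing near the jar; to be left alone. The point is its centre.
- clamp: One-hand bar clamp on a wooden plate (275 x 80 mm, top 10 mm above the worktop), fixed. Origin on the worktop; x is the clamping direction, from the grips to the fixed jaw; z up. Plate from x = -150 to +125 mm. A toothed bar (36 mm high) sticks out up to 40 mm behind it. Fixed jaw at the +x end, 55 mm high, 64 mm wide, rubber face a shallow V. Steel cheeks under the grips, 56 mm high.
- seat (a point): Where to stand the jar: a point on the plate's top between the jaws, on the centre line (clamp x = 61 mm), 4 mm short of the place of the jar's axis when pressed home (x = 65 mm); axes as the clamp's. Put the middle of the jar's underside here. The space above is open.
- jaw: Moving jaw with rubber pad, 60 mm wide, top 55 mm above the worktop, and its toothed bar. Its origin (at worktop level) moves with the jaw; the pad's face is 17 mm behind it (clamp -x).
- jaw_travel (a joint): Travel of the moving jaw towards the fixed jaw, m. Starts between 0 and 0.022; about 0.062 when the jaw presses the jar against the fixed jaw. It stays where it is left (4 N of friction); only pumping may move it.
- grip_mid (a point): Midpoint between the two upright black grips, 85 mm above the worktop; axes as the clamp's. Squeeze them together along the clamp's x axis. Each is 10 mm thick, 22 mm wide (along y), from 48 to 116 mm above the worktop. Geared together, they close symmetrically about this point: 63 mm over their outer faces when sprung open, 37.5 mm when fully squeezed.
- squeeze (a joint): Travel of each grip to the middle, m: 0 open, 0.01275 fully squeezed. A squeeze carries the jaw forward as far as the two grips close (up to 25.5 mm; up to 8 mm is lost before a tooth catches). Let go, the grips spring open and the jaw stays. When the jaw presses the seated jar, the grips stall before they are fully squeezed; if it touches just at full squeeze, pump once more.
- trigger: The grip on the -x side (the trigger); origin at worktop level, midway between the grips when open, moving with the grip. Grip forces per finger: up to 9 N moves the grips (spring 2.5 to 4 N, jaw friction 4 N), and what is squeezed beyond that presses the jar. About 20 N is right throughout; under 15 N holds the jar too loosely, over 40 N may crack the glass.
- spice: The spice jar again, its origin at the middle of its underside.
Not all that is in view belongs to the job. What is shaped like the spice but blue, orange or red is not meant.

How it is judged:
On the way, in this order (a step that is already met when the one before it is completed fails the run):
1. the jar stands upright on the plate between the jaws, let go (x of spice_mid in the frame of clamp between 0.02 and 0.075 m and y of spice_mid in the frame of clamp between -0.018 and 0.018 m and height (world z) of spice_mid below 0.066 m and angle between spice's own z axis and vertical below 0.1 rad and contact force between the fingers and spice below 0.2 N), for 0.2 s.
2. the jaw, driven by the squeezed grips, presses the jar (contact force between jaw and spice above 5.5 N and contact force between the fingers and trigger above 5 N), for 0.2 s.
At the end, for the whole second after the job is handed in: Still squeezing the grips (over 5 N on the trigger), jaw pressing the jar with 5.5 to 35 N, jar upright (0.1 rad) on the plate against the fixed jaw (axis within 10 mm of pressed home, 18 mm of the centre line), not touched by the robot; tin within 30 mm of its place (all of step 2 and contact force between jaw and spice below 35 N and contact force between each of the arm, the fingers and spice below 0.5 N and x of spice_mid in the frame of clamp between 0.055 and 0.075 m and y of spice_mid in the frame of clamp between -0.018 and 0.018 m and height (world z) of spice_mid between 0.057 and 0.068 m and angle between spice's own z axis and vertical below 0.1 rad and linear speed of spice below 0.02 m/s and distance of tin_mid from where it was at the start of the episode below 0.03 m); the arm keeps its last pose, push and grip.
It fails at once if the jar is squeezed by the jaw with more than 40 N: the glass cracks (contact force between jaw and spice above 40 N).
It fails at once if the robot pushes the moving jaw directly (contact force between any of the arm, the fingers and jaw above 3 N).
It fails at once if the tin is knocked away or over (distance of tin_mid from where it was at the start of the episode above 0.03 m).
It also fails if it takes over 64 s, if anything falls off the work surface, if the arm or the gripper's body presses on something with over 40 N, if the wrist force passes 120 N, or if a joint passes its speed limit or range.

## Robot

A 7-joint arm with a two-finger parallel gripper is mounted at the origin on a cart in front of the work surface, level with it; the furniture and walls round the work are solid. World frame = base frame: x ahead of the robot, y to its left, z up, the work surface at z = 0. Lengths are in m, angles in rad, forces in N, time in s.
With the tool pointing down it reaches from about 0.4 to 0.875 m from the base axis. Payload 19.3 kg.
Tool frame: the origin (TCP) lies at the very end of the fingers, on their centre line; the grasp point (between the pads) lies bot.pinch_z behind it (bot.pinch_z is the distance from the TCP to the grasp point, in m); z points along the fingers, y is the line along which they close (so a half turn about z gives the same grasp; the last joint's range is limited). The gripper opens to 85 mm and grips with 20 to 120 N. Pads are 22 mm wide; open, the fingers measure 114 mm over their backs; the gripper's body (76 mm by 85 mm) begins 54 mm behind the grasp point. The pads swing forward as they close: fully open they stand 13 mm farther back than shut.
Start: joints at [1.047, 0.521, -0.036, 1.599, 0.021, 1.021, -0.113], TCP at [0.274, -0.562, 0.231] pointing down, gripper open.
Joint ranges: [-2.91, 2.91], [-0.3, 2.13], [-1.5, 1.42], [0.17, 2.43], [-1.26, 4.41], [0.16, 1.93], [-2.52, 2.52]. Speed limits (rad/s): [1.89, 1.89, 2.39, 2.39, 3.01, 3.01, 3.01].

## Interface

Orientations are given as [roll, pitch, yaw] about the fixed x, y, z axes, in that order (R = Rz(yaw) Ry(pitch) Rx(roll)).
In Python, from workcell import bot, grab_frame, ticket gives the robot as it stands.
- The arm moves only by the tool arm_command, never from a script. Its argument "commands" is a list of rows, each a list of 3 entries, a list of its own where there are three numbers: the shift along the world's x, y, z in mm, then the turn about the world's z in rad, then the gripper command: -1 is fully open, 1 is shut, values between are in proportion. In form: [[[tx, ty, tz], roll, fingers], ...]. A call has 1 to 20 rows; each row shifts and turns the commanded pose from where the row before left it; what a row does not reach is not made up. A row lasts 1/10 s, in which the tool goes at most 50 mm and 8.59 degrees, less where a joint would pass 70% of its speed; a pose out of reach is approached as far as the arm can. A call with a gripper value outside its range is refused whole. The fingers move at their own pace and stop on an object; "newtons" is the grip in N (left out, the last holds). Time passes only in rows, so rows that do not move let the fingers close. It gives the time, the measured TCP pose, the force, the opening and the grip force at its end, in the units of the state.
- bot.observe(): the state, without advancing time (a new reading comes with each control period).
- grab_frame(name): name is "side" or "top"; returns a dict with "image" (420x560x3 uint8, red, green, blue), "vertical_fov" (degrees; the focal length in pixels is half the picture's height over the tangent of half this angle, whatever the lens; pixels are square), "cx", "cy" (the principal point, pixels), "R" (3x3) and "t" (3): a world point X has camera coordinates R X + t. Camera axes: x right, y down, z forward; pixel columns grow to the right and rows downward; lengths in m; the calibration is good to about 2 mm. A picture is of the moment at which its call begins. There is no depth.
- ticket.job_done(): hands the job in; it is judged then, once.
The state is a dict: "clock": time; "qpos": joint angles; "qd": joint speeds; "joint_efforts": joint torques, N m; "position": TCP position; "tool_rot": TCP orientation; "force": force on the tool from outside, world axes, zero at the start; "moment": the same for the moment, N m; "grip_width": finger opening in m; "finger_force": force on a finger pad.
Only numpy, scipy, OpenCV 4.12 (cv2) and the standard library are available. Lean on these libraries where they do the work, as an engineer would, in place of code of your own. Each camera call takes 0.05 s, during which the arm holds its last target. There are 200 camera calls.

## Working session

There is one attempt and no reset: what is moved stays moved. The work goes in short steps, Python scripts to look and compute and a tool call to move; the robot and the scene stay as the last step left them, time stands still between calls to the robot, and variables do not carry over. Pictures are saved under pics/ and viewed, at most 10 in all, crops included, and the job is handed in when it is done.

Besides the shell and the picture viewer there is one more tool, called as name([rows], argument=value, ...), one row to a line, values as JSON. arm_command: Moves the arm, as the interface text tells. Its arguments: {"type":"object","properties":{"commands":{"type":"array"},"newtons":{"type":"number"}},"required":["commands"]}

```bash
mkdir -p pics
cat > h.py <<'E'
import numpy as np, cv2
from workcell import bot, grab_frame, ticket
def K(f):
    h=f["image"].shape[0]; F=h/2/np.tan(np.radians(f["vertical_fov"])/2); return F
def ray(f,u,v,z):
    R=np.array(f["R"]);t=np.array(f["t"]);F=K(f)
    d=R.T@np.array([(u-f["cx"])/F,(v-f["cy"])/F,1]);c=-R.T@t
    return c+d*(z-c[2])/d[2]
def proj(f,X):
    p=np.array(f["R"])@np.array(X)+np.array(f["t"]);F=K(f)
    return F*p[0]/p[2]+f["cx"],F*p[1]/p[2]+f["cy"]
def save(f,n): cv2.imwrite("pics/"+n,cv2.cvtColor(f["image"],cv2.COLOR_RGB2BGR))
E
python3 - <<'E'
from h import *
import pickle
d={}
for n in("top","side"):
    f=grab_frame(n);d[n]=f;save(f,n+"0.png");print(n,-np.array(f["R"]).T@f["t"],np.array(f["R"])[2],K(f),f["cx"],f["cy"])
pickle.dump(d,open("f0.pkl","wb"))
s=bot.observe();print(bot.pinch_z,s["position"],s["tool_rot"],s["grip_width"],s["clock"])
E
```

```text
top [ 0.31831578 -0.02236346  1.09465163] [ 0.18247925  0.03441872 -0.98260708] 526.9632777482493 268.5251123113874 205.10029562957914
side [ 0.90851459 -0.53133506  0.63424231] [-0.47349509  0.59729029 -0.64733817] 380.20745373213856 278.7244374703394 207.17085660227085
0.0187 [ 0.27382532 -0.5615326   0.23082991] [-3.14066460e+00  6.17841066e-05  4.53721079e-01] 0.08571023937036652 0.1
```

View pics/top0.png

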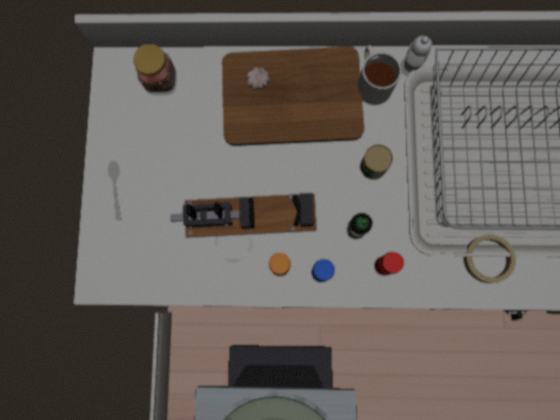

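View pics/side0.png

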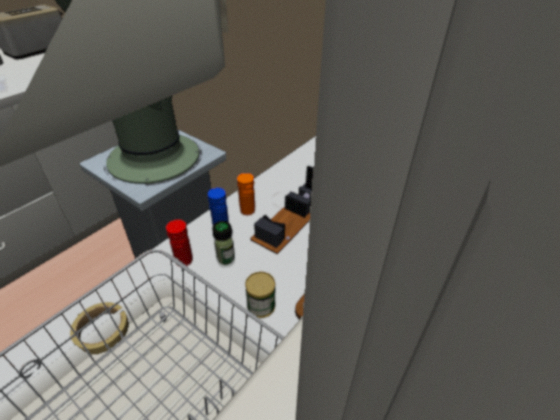

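The top view shows the clamp (plate from about (185,217) to (315,213), fixed jaw at (306,209), grips around (207,215)). The dark-capped spice jar is at (361,224) and the tin at (377,160). The side view shows the jar at (224,242), and its view of the grips is partly blocked.

Run:
```python
from h import *
import pickle
d=pickle.load(open("f0.pkl","rb"));f=d["top"];im=f["image"]
c=im[140:270,160:400];c=cv2.convertScaleAbs(cv2.resize(c,None,fx=3.33,fy=3.33,interpolation=cv2.INTER_CUBIC),alpha=1.8)
cv2.imwrite("pics/crop0.png",c[...,::-1])
hsv=cv2.cvtColor(im,cv2.COLOR_RGB2HSV)
# wood plate
m=((hsv[...,0]<20)&(hsv[...,1]>110)&(hsv[...,2]>40)).astype(np.uint8);m[:185]=0;m[245:]=0;m[:,:170]=0;m[:,325:]=0
ys,xs=np.nonzero(m);r=cv2.minAreaRect(np.c_[xs,ys].astype(np.float32));b=cv2.boxPoints(r)
P=np.array([ray(f,u,v,.01) for u,v in b]);print(b,P,[np.linalg.norm(P[i]-P[i-1]) for i in range(4)])
# jar cap: dark pixels; 
for nm,(x0,x1,y0,y1) in dict(jar=(340,385,205,245),tin=(355,400,140,185)).items():
    s=(hsv[y0:y1,x0:x1,2]<110)|(hsv[y0:y1,x0:x1,1]>80);n,l,st,ce=cv2.connectedComponentsWithStats(s.astype(np.uint8));print(nm,st,ce+[x0,y0])
```

```text
[[184.26523 201.03867]
 [313.27625 194.24863]
 [315.11325 229.15195]
 [186.10223 235.94199]] [[ 0.52751158  0.19353451  0.01      ]
 [ 0.54338811 -0.07799146  0.01      ]
 [ 0.46959691 -0.08148802  0.01      ]
 [ 0.4534914   0.18666003  0.01      ]] [np.float64(0.07433871917921143), np.float64(0.27198973695487627), np.float64(0.0738739865932173), np.float64(0.26863128476208153)]
jar [[   0    0   45   40 1254]
 [   6    7   27   28  546]] [[363.29585327 224.07814992]
 [359.02380952 225.46886447]]
tin [[   0    0   45   45 1167]
 [   0    0    1    1    1]
 [   4    5   34   35  857]] [[378.01799486 162.07197943]
 [355.         140.        ]
 [375.63943991 161.92765461]]
```

View pics/crop0.png

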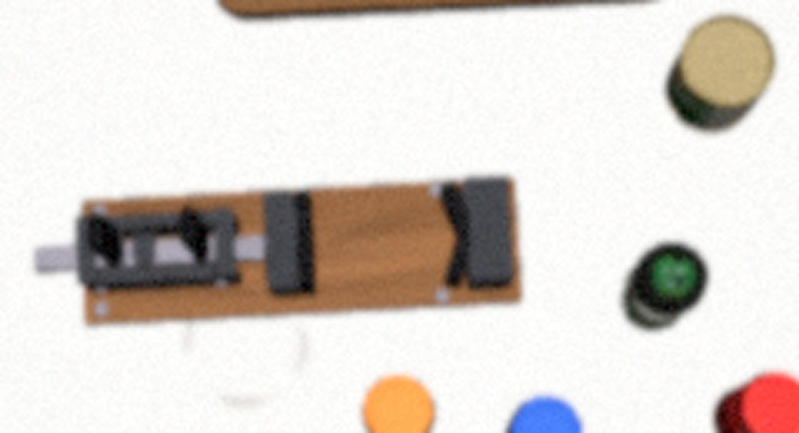

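The crop shows the plate corners at about (84,202), (514,178), (521,299) and (86,323). The jar cap's centre is at (673,278), the tin lid's at (727,62), and the grip tops are near (103,238) and (195,233).

Run:
```python
from h import *
import pickle
d=pickle.load(open("f0.pkl","rb"));f=d["top"]
g=lambda u,v,z:ray(f,(u+.5)/3.333+160-.5,(v+.5)/3.333+140-.5,z)
C=np.array([g(*p,.01) for p in((84,202),(514,178),(521,299),(86,323))]);print(C)
print([np.linalg.norm(C[i]-C[i-1]) for i in range(4)])
ax=(C[1]+C[2]-C[0]-C[3]);ax/=np.linalg.norm(ax);mid=C.mean(0);org=mid+ax*.0125;org[2]=0
print("ax",ax,"yaw",np.arctan2(ax[1],ax[0]),"org",org,"seat",org+.061*ax)
print("jar",g(673,278,.105),"tin",g(727,62,.072),"orange",g(398,408,.1),"blue",g(546,430,.1),"red",g(772,408,.1))
for p in((103,238),(195,233)):
  X=g(*p,.116);print("grip",X,(X-org)@ax)
for p in((313,245),):
  X=g(*p,.055);print("pad",(X-org)@ax)
print("fixed jaw outer",[(g(*p,.055)-org)@ax for p in((512,180),(455,235))])
# jar in side view
s=d["side"];J=g(673,278,.105);print("side proj jar top",proj(s,J),"grip",proj(s,org+[0,0,.1]))
im=s["image"][205:275,195:255]
cv2.imwrite("pics/sidejar.png",cv2.resize(im,None,fx=6,fy=6)[...,::-1])
```

```text
[[ 0.52919916  0.19235689  0.01      ]
 [ 0.54594956 -0.07923489  0.01      ]
 [ 0.46917657 -0.08324688  0.01      ]
 [ 0.45218739  0.18796867  0.01      ]]
[np.float64(0.07713669344309185), np.float64(0.2721078285377313), np.float64(0.07687775127489067), np.float64(0.2717471459159791)]
ax [ 0.06203782 -0.9980738   0.        ] yaw -1.5087186463367237 org [0.49990364 0.04198502 0.        ] seat [ 0.50368795 -0.01889748  0.        ]
jar [ 0.46855237 -0.16387104  0.105     ] tin [ 0.60441048 -0.20342724  0.072     ] orange [ 0.3941133  -0.00860951  0.1       ] blue [ 0.38253277 -0.09183511  0.1       ] red [ 0.39598539 -0.21827654  0.1       ]
grip [0.48778955 0.15965621 0.116     ] -0.11819605599289995
grip [0.49097139 0.10722479 0.116     ] -0.06566824189827816
pad -0.0022013085234442683
fixed jaw outer [np.float64(0.11961902972849775), np.float64(0.08330915167130964)]
side proj jar top (np.float64(221.1893683809168), np.float64(226.81556449804685)) grip (np.float64(294.27277799352004), np.float64(186.52858221324243))
```

View pics/sidejar.png

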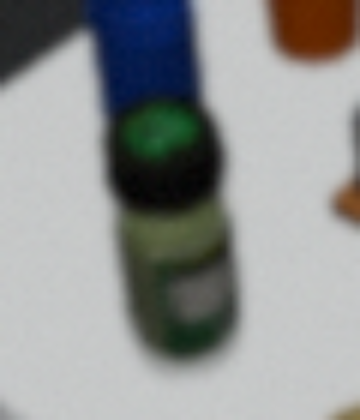

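arm_command([
  [[12, 25, -2], -0.0245, -1],
  [[12, 25, -2], -0.0245, -1],
  [[12, 25, -2], -0.0245, -1],
  [[12, 25, -2], -0.0245, -1],
  [[12, 25, -2], -0.0245, -1],
  [[12, 25, -2], -0.0245, -1],
  [[12, 25, -2], -0.0245, -1],
  [[12, 25, -2], -0.0245, -1],
  [[12, 25, -2], -0.0245, -1],
  [[12, 25, -2], -0.0245, -1],
  [[12, 25, -2], -0.0245, -1],
  [[12, 25, -2], -0.0245, -1],
  [[12, 25, -2], -0.0245, -1],
  [[12, 25, -2], -0.0245, -1],
  [[12, 25, -2], -0.0245, -1],
  [[12, 25, -2], -0.0245, -1],
], newtons=30)

```text
clock: 1.7
position: [0.4662, -0.1606, 0.1991]
tool_rot: [-3.141, 0.0, 0.061]
force: [1.5, -1.4, -0.2]
grip_width: 0.0851
finger_force: 0.0
```

arm_command([
  [[1, -1, 0], 0, -1],
  [[1, -1, 0], 0, -1],
  [[0, 0, 0], 0, -1],
])

```text
clock: 2.0
position: [0.4676, -0.1647, 0.1992]
tool_rot: [3.141, 0.0, 0.061]
force: [0.2, -0.3, -1.0]
grip_width: 0.0853
finger_force: 0.0
```

Run:
```python
from h import *
s=bot.observe();print(s["position"],s["tool_rot"],s["clock"],s["qpos"])
```

```text
[ 0.46762639 -0.16465979  0.19921387] [3.14135907e+00 3.53230122e-04 6.09626161e-02] 2.0 [ 0.27730987  0.36053049 -0.07423928  1.96519016  0.03631954  0.81738933
 -1.32686645]
```

arm_command([
  [[1, 1, -14], 0, -1],
  [[0, 0, -14], 0, -1],
  [[0, 0, -14], 0, -1],
  [[0, 0, -14], 0, -1],
  [[0, 0, -14], 0, -1],
  [[0, 0, -14], 0, -1],
  [[0, 0, -14], 0, -1],
  [[0, 0, -14], 0, -1],
  [[0, 0, -14], 0, -1],
  [[0, 0, -13], 0, -1],
  [[0, 0, 0], 0, -1],
  [[0, 0, 0], 0, -1],
])

```text
clock: 3.2
position: [0.4688, -0.1631, 0.0604]
tool_rot: [-3.142, 0.0, 0.061]
force: [1.1, 0.4, 0.3]
grip_width: 0.0854
finger_force: 0.0
```

arm_command([
  [[0, 0, 0], 0, 1],
  [[0, 0, 0], 0, 1],
  [[0, 0, 0], 0, 1],
  [[0, 0, 0], 0, 1],
  [[0, 0, 0], 0, 1],
  [[0, 0, 0], 0, 1],
  [[0, 0, 0], 0, 1],
  [[0, 0, 0], 0, 1],
  [[0, 0, 0], 0, 1],
  [[0, 0, 0], 0, 1],
])

```text
clock: 4.2
position: [0.4693, -0.1629, 0.0607]
tool_rot: [3.141, -0.001, 0.062]
force: [-0.6, -0.4, 6.7]
grip_width: 0.0397
finger_force: 29.5
```

arm_command([
  [[0, 0, 4], 0, 1],
  [[0, 0, 8], 0, 1],
  [[0, 0, 12], 0, 1],
  [[0, 0, 15], 0, 1],
  [[0, 0, 15], 0, 1],
  [[0, 0, 15], 0, 1],
  [[0, 0, 11], 0, 1],
  [[3, 12, 0], 0, 1],
  [[3, 12, 0], 0, 1],
  [[3, 12, 0], 0, 1],
  [[3, 12, 0], 0, 1],
  [[3, 12, 0], 0, 1],
  [[3, 12, 0], 0, 1],
  [[3, 12, 0], 0, 1],
  [[3, 12, 0], 0, 1],
  [[3, 12, 0], 0, 1],
  [[3, 12, 0], 0, 1],
  [[2, 12, 0], 0, 1],
  [[2, 12, 0], 0, 1],
  [[0, 0, 0], 0, 1],
])

```text
clock: 6.2
position: [0.5032, -0.0169, 0.1403]
tool_rot: [-3.141, -0.0, 0.064]
force: [0.8, -0.5, -0.8]
grip_width: 0.0399
finger_force: 30.4
```

Run:
```python
from h import *
import pickle
d={}
for n in("top","side"):
    d[n]=grab_frame(n)
pickle.dump(d,open("f1.pkl","wb"))
s=bot.observe();print(s["position"],s["tool_rot"],s["grip_width"],s["clock"],s["force"])
a=d["top"]["image"][140:270,160:320];b=d["side"]["image"][130:290,200:340]
a=cv2.resize(a,(400,325),interpolation=cv2.INTER_CUBIC);b=cv2.resize(b,(400,457),interpolation=cv2.INTER_CUBIC)
a=np.vstack([a,np.zeros((457-325,400,3),np.uint8)])
cv2.imwrite("pics/c1.png",cv2.convertScaleAbs(np.hstack([a,b]),alpha=1.6)[...,::-1])
```

```text
[ 0.50292453 -0.01869646  0.14028104] [3.14143513e+00 7.74467554e-05 6.21098865e-02] 0.03973866944127357 6.3 [ 0.50441543 -0.97811897 -0.45932862]
```

View pics/c1.png

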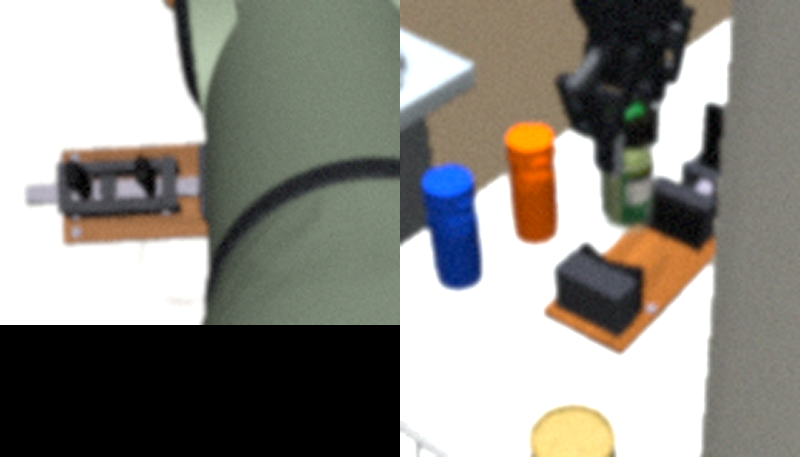

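The arm hides the top view. The side view shows the jar held upright, with its bottom near (628,222), above the middle of the plate. I'll lower it now.

arm_command([
  [[0, 0, -10], 0, 1],
  [[0, 0, -12], 0, 1],
  [[0, 0, -12], 0, 1],
  [[0, 0, -12], 0, 1],
  [[0, 0, -10], 0, 1],
  [[0, 0, -6], 0, 1],
  [[0, 0, -3], 0, 1],
  [[0, 0, -2], 0, 1],
  [[0, 0, -1], 0, 1],
  [[0, 0, 0], 0, 1],
  [[0, 0, 0], 0, 1],
])

```text
clock: 7.4
position: [0.5031, -0.0187, 0.0726]
tool_rot: [-3.142, -0.0, 0.062]
force: [-0.1, 0.1, -0.1]
grip_width: 0.0398
finger_force: 30.4
```

arm_command([
  [[0, 0, -1], 0, 1],
  [[0, 0, -1], 0, 1],
  [[0, 0, 0], 0, 1],
  [[0, 0, 0], 0, 1],
])

```text
clock: 7.8
position: [0.5033, -0.0188, 0.0707]
tool_rot: [3.141, -0.001, 0.062]
force: [-1.5, -0.1, 9.0]
grip_width: 0.0396
finger_force: 31.1
```

arm_command([
  [[0, 0, 0], 0, -0.2],
  [[0, 0, 0], 0, -0.2],
  [[0, 0, 0], 0, -0.5],
  [[0, 0, 0], 0, -0.5],
  [[0, 0, 0], 0, -1],
  [[0, 0, 0], 0, -1],
  [[0, 0, 0], 0, -1],
  [[0, 0, 0], 0, -1],
])

```text
clock: 8.6
position: [0.503, -0.0187, 0.0703]
tool_rot: [-3.142, -0.0, 0.062]
force: [0.0, -0.4, 0.2]
grip_width: 0.0856
finger_force: 0.0
```

arm_command([
  [[0, 0, 8], 0, -1],
  [[0, 0, 14], 0, -1],
  [[0, 0, 14], 0, -1],
  [[0, 0, 14], 0, -1],
  [[0, 0, 14], 0, -1],
  [[0, 0, 14], 0, -1],
  [[0, 0, 14], 0, -1],
  [[0, -20, 14], 0, -1],
  [[0, -25, 0], 0, -1],
  [[0, -25, 0], 0, -1],
  [[0, -25, 0], 0, -1],
  [[0, -25, 0], 0, -1],
  [[0, -25, 0], 0, -1],
  [[0, -25, 0], 0, -1],
  [[0, -25, 0], 0, -1],
  [[0, -25, 0], 0, -1],
  [[0, 0, 0], 0, -1],
  [[0, 0, 0], 0, -1],
])

```text
clock: 10.4
position: [0.5028, -0.2389, 0.1766]
tool_rot: [-3.141, -0.0, 0.061]
force: [-0.2, 0.8, 0.1]
grip_width: 0.0854
finger_force: 0.0
```

Run:
```python
from h import *
import pickle
d={}
for n in("top","side"):
    d[n]=grab_frame(n)
pickle.dump(d,open("f2.pkl","wb"))
s=bot.observe();print(s["position"],s["tool_rot"],s["grip_width"],s["clock"],s["force"])
a=d["top"]["image"][160:260,165:325];b=d["side"]["image"][130:290,200:340]
a=cv2.resize(a,(800,500),interpolation=cv2.INTER_CUBIC)
cv2.imwrite("pics/c2.png",cv2.convertScaleAbs(a,alpha=1.8)[...,::-1])
```

```text
[ 0.50306425 -0.23790805  0.17655228] [-3.14124618e+00 -1.69801063e-04  6.26150157e-02] 0.08548223150189888 10.5 [ 0.5513588  -0.39701805  0.338038  ]
```

View pics/c2.png

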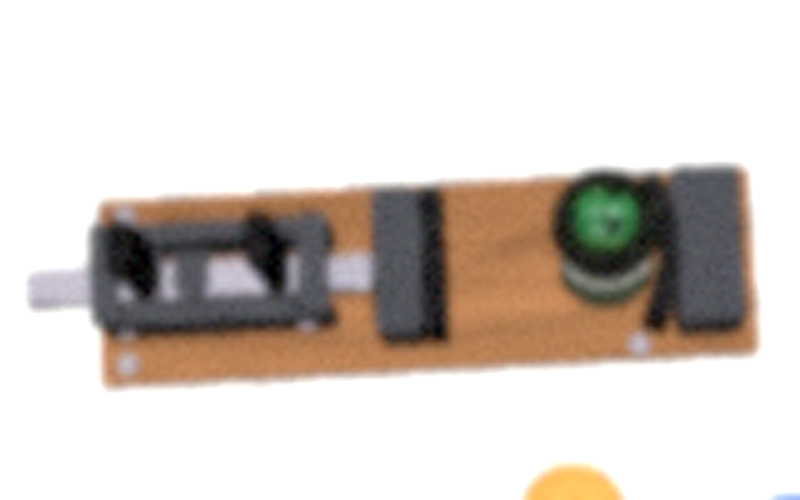

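The jar stands upright with its cap centre at about (605,223). The grips' upper-left ends, which are their tops, are near (119,250) and (262,242), and the jaw pad face is at x≈440.

Run:
```python
from h import *
import pickle
f=pickle.load(open("f2.pkl","rb"))["top"]
org=np.array([.4999,.0420,0]);ax=np.array([.06204,-.99807,0]);ay=np.array([.99807,.06204,0])
g=lambda u,v,z:ray(f,(u+.5)/5+165-.5,(v+.5)/5+160-.5,z)
def C(n,p,z):
  X=g(*p,z);print(n,X,"clamp",(X-org)@ax,(X-org)@ay)
C("jar",(605,223),.115)
C("g1",(119,250),.116);C("g2",(262,242),.116);C("pad",(443,262),.055)
im=f["image"];v=cv2.resize(cv2.cvtColor(im[160:260,165:325],cv2.COLOR_RGB2GRAY),(800,500),interpolation=cv2.INTER_CUBIC)
m=(v<25).astype(np.uint8);n,l,st,ce=cv2.connectedComponentsWithStats(m)
for s,c in zip(st,ce):
  if s[4]>200: print(s,c)
for gx in (-.10,-.09):
  for dz in (.048,.116): print(gx,dz,[tuple(np.round((np.array(proj(f,org+ax*(gx+sx*.0315)+ay*sy*.011+[0,0,dz]))-[165,160])*5)) for sx in(-1,1) for sy in(-1,1)])
```

```text
jar [ 0.50214921 -0.02032629  0.115     ] clamp 0.0623455429292034 -0.0016218506786472313
g1 [0.49057074 0.16387084 0.116     ] clamp -0.12221441485515577 -0.0017503926795951674
g2 [0.49395386 0.10950936 0.116     ] clamp -0.06774796096384729 -0.0017463879305780487
pad [0.49715551 0.04463456 0.055     ] clamp -0.0027997457436570216 -0.0025757416413254913
[     0      0    800    500 388342] [398.56296769 249.38522488]
[ 556  178  121  150 5129] [629.91148372 242.16182492]
[ 419  195   25  144 2088] [432.17480843 273.73132184]
[ 237  218   54   73 1933] [266.17330574 249.52353854]
[ 109  229   46   68 2219] [132.01802614 258.81613339]
-0.1 0.048 [(np.float64(125.0), np.float64(301.0)), (np.float64(124.0), np.float64(248.0)), (np.float64(281.0), np.float64(293.0)), (np.float64(279.0), np.float64(239.0))]
-0.1 0.116 [(np.float64(93.0), np.float64(273.0)), (np.float64(92.0), np.float64(216.0)), (np.float64(259.0), np.float64(264.0)), (np.float64(257.0), np.float64(207.0))]
-0.09 0.048 [(np.float64(150.0), np.float64(300.0)), (np.float64(149.0), np.float64(246.0)), (np.float64(305.0), np.float64(291.0)), (np.float64(303.0), np.float64(238.0))]
-0.09 0.116 [(np.float64(119.0), np.float64(272.0)), (np.float64(118.0), np.float64(215.0)), (np.float64(285.0), np.float64(263.0)), (np.float64(283.0), np.float64(206.0))]
```

arm_command([
  [[-1, 15, 0], 0, -1],
  [[-1, 25, 0], 0, -1],
  [[-1, 25, 0], 0, -1],
  [[-1, 25, 0], 0, -1],
  [[-1, 25, 0], 0, -1],
  [[-1, 25, 0], 0, -1],
  [[-1, 25, 0], 0, -1],
  [[-1, 25, 0], 0, -1],
  [[-1, 25, 0], 0, -1],
  [[-1, 25, 0], 0, -1],
  [[-1, 25, 0], 0, -1],
  [[0, 25, 0], 0, -1],
  [[0, 25, 0], 0, -1],
  [[0, 25, 0], 0, -1],
  [[0, 20, 0], 0, -1],
  [[0, 15, 0], 0, -1],
  [[0, 0, 0], 0, -1],
  [[0, 0, 0], 0, -1],
], newtons=20)

```text
clock: 12.3
position: [0.4916, 0.1362, 0.1763]
tool_rot: [3.141, 0.0, 0.062]
force: [-0.3, 0.2, -0.4]
grip_width: 0.0856
finger_force: 0.0
```

arm_command([
  [[1, 0, -15], 0, -1],
  [[0, 0, -15], 0, -1],
  [[0, 0, -15], 0, -1],
  [[0, 0, -10], 0, -1],
  [[0, 0, -8], 0, -1],
  [[0, 0, -8], 0, -1],
  [[0, 0, -8], 0, -1],
  [[0, 0, -8], 0, -1],
  [[0, 0, -8], 0, -1],
  [[0, 0, -8], 0, -1],
  [[0, 0, -7], 0, -1],
  [[0, 0, 0], 0, -1],
])

```text
clock: 13.5
position: [0.4925, 0.1361, 0.0653]
tool_rot: [3.141, 0.001, 0.062]
force: [0.3, 0.3, -0.0]
grip_width: 0.0855
finger_force: 0.0
```

arm_command([
  [[0, 0, 0], 0, -0.6],
  [[0, 0, 0], 0, -0.5],
  [[0, 0, 0], 0, -0.45],
  [[0, 0, 0], 0, -0.4],
  [[0, 0, 0], 0, -0.4],
])

```text
clock: 14.0
position: [0.4934, 0.1379, 0.0671]
tool_rot: [-3.14, -0.002, 0.063]
force: [-2.5, 9.0, 5.1]
grip_width: 0.0598
finger_force: 4.5
```

arm_command([
  [[0, 2, 0], 0, -0.4],
  [[0, 0, 0], 0, -0.4],
  [[0, 0, 0], 0, -0.4],
])

```text
clock: 14.3
position: [0.4933, 0.1389, 0.0667]
tool_rot: [-3.141, -0.001, 0.062]
force: [-1.3, 4.9, 4.5]
grip_width: 0.0595
finger_force: 2.7
```

arm_command([
  [[0, 2, 0], 0, -0.4],
  [[0, 0, 0], 0, -0.4],
  [[0, 0, 0], 0, -0.3],
  [[0, 0, 0], 0, -0.2],
  [[0, 0, 0], 0, -0.1],
  [[0, 0, 0], 0, 0],
  [[0, 0, 0], 0, 0.1],
  [[0, 0, 0], 0, 0.3],
  [[0, 0, 0], 0, 0.6],
  [[0, 0, 0], 0, 1],
  [[0, 0, 0], 0, 1],
  [[0, 0, 0], 0, 1],
])

```text
clock: 15.5
position: [0.4934, 0.1396, 0.0669]
tool_rot: [3.141, -0.001, 0.061]
force: [-1.5, -4.6, 15.6]
grip_width: 0.0367
finger_force: 18.8
```

arm_command([
  [[0, 0, 0], 0, 0],
  [[0, 0, 0], 0, -0.5],
  [[0, 0, 0], 0, -0.8],
  [[0, -1, 0], 0, -0.8],
  [[0, 0, 0], 0, -0.8],
  [[0, 0, 0], 0, -0.8],
  [[0, 0, 0], 0, -0.8],
])

```text
clock: 16.2
position: [0.4929, 0.1393, 0.0663]
tool_rot: [-3.142, 0.0, 0.062]
force: [-0.3, -0.6, 0.6]
grip_width: 0.0767
finger_force: 0.0
```

arm_command([
  [[0, 0, 0], 0, -0.4],
  [[0, 0, 0], 0, -0.3],
  [[0, 0, 0], 0, -0.2],
  [[0, 0, 0], 0, -0.1],
  [[0, 0, 0], 0, 0],
  [[0, 0, 0], 0, 0.1],
  [[0, 0, 0], 0, 0.2],
  [[0, 0, 0], 0, 0.4],
  [[0, 0, 0], 0, 0.7],
  [[0, 0, 0], 0, 1],
  [[0, 0, 0], 0, 1],
  [[0, 0, 0], 0, 1],
])

```text
clock: 17.4
position: [0.4936, 0.1396, 0.067]
tool_rot: [-3.141, -0.002, 0.062]
force: [-1.6, 1.0, 13.9]
grip_width: 0.0366
finger_force: 18.9
```

Run:
```python
from h import *
s=bot.observe();print(s["position"],s["tool_rot"],s["grip_width"],s["clock"],s["force"],s["finger_force"])
d={n:grab_frame(n) for n in("top","side")}
a=cv2.resize(d["top"]["image"][140:270,160:320],(400,325),interpolation=cv2.INTER_CUBIC);b=cv2.resize(d["side"]["image"][130:290,200:340],(400,457),interpolation=cv2.INTER_CUBIC)
a=np.vstack([a,np.zeros((132,400,3),np.uint8)])
cv2.imwrite("pics/c3.png",cv2.convertScaleAbs(np.hstack([a,b]),alpha=1.6)[...,::-1])
```

```text
[0.49363169 0.13961949 0.06704824] [-3.14101927e+00 -1.58961274e-03  6.17697517e-02] 0.036593006051926655 17.4 [-1.59178112  1.00673409 13.87394623] 18.912685811519623
```

View pics/c3.png

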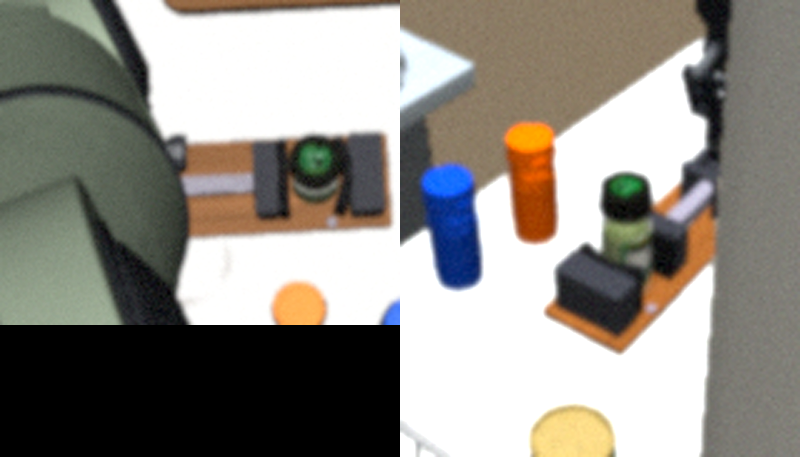

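The jaw pad at (283,178) is just short of the jar, which is still upright and next to the fixed jaw. One more pump should do it.

arm_command([
  [[0, 0, 0], 0, 0],
  [[0, 0, 0], 0, -0.5],
  [[0, 0, 0], 0, -0.8],
  [[0, 0, 0], 0, -0.8],
  [[0, 0, 0], 0, -0.8],
  [[0, 0, 0], 0, -0.8],
  [[0, 0, 0], 0, -0.8],
])

```text
clock: 18.2
position: [0.4929, 0.1392, 0.0663]
tool_rot: [3.142, 0.0, 0.062]
force: [-0.4, 0.4, 0.2]
grip_width: 0.0769
finger_force: 0.0
```

arm_command([
  [[0, 0, 0], 0, -0.45],
  [[0, 0, 0], 0, -0.4],
  [[0, 0, 0], 0, -0.35],
  [[0, 0, 0], 0, -0.3],
  [[0, 0, 0], 0, -0.25],
  [[0, 0, 0], 0, -0.2],
  [[0, 0, 0], 0, -0.15],
  [[0, 0, 0], 0, -0.1],
  [[0, 0, 0], 0, -0.05],
  [[0, 0, 0], 0, 0],
  [[0, 0, 0], 0, 0.05],
  [[0, 0, 0], 0, 0.1],
  [[0, 0, 0], 0, 0.2],
  [[0, 0, 0], 0, 0.4],
  [[0, 0, 0], 0, 0.7],
  [[0, 0, 0], 0, 1],
  [[0, 0, 0], 0, 1],
  [[0, 0, 0], 0, 1],
  [[0, 0, 0], 0, 1],
  [[0, 0, 0], 0, 1],
])

```text
clock: 20.2
position: [0.4932, 0.1397, 0.0669]
tool_rot: [-3.141, -0.001, 0.062]
force: [-3.4, 0.7, 12.4]
grip_width: 0.0565
finger_force: 18.6
```

Run:
```python
from h import *
s=bot.observe();print(s["position"],s["tool_rot"],s["grip_width"],s["clock"],s["force"],s["finger_force"])
d={n:grab_frame(n) for n in("top","side")}
a=cv2.resize(d["top"]["image"][140:270,160:320],(400,325),interpolation=cv2.INTER_CUBIC);b=cv2.resize(d["side"]["image"][130:290,200:340],(400,457),interpolation=cv2.INTER_CUBIC)
a=np.vstack([a,np.zeros((132,400,3),np.uint8)])
cv2.imwrite("pics/c4.png",cv2.convertScaleAbs(np.hstack([a,b]),alpha=1.6)[...,::-1])
```

```text
[0.49319062 0.13967262 0.06685245] [-3.14106546e+00 -7.52630234e-04  6.18713249e-02] 0.056459169848614495 20.2 [-3.36299711  0.73270529 12.43896741] 18.614997267723083
```

View pics/c4.png

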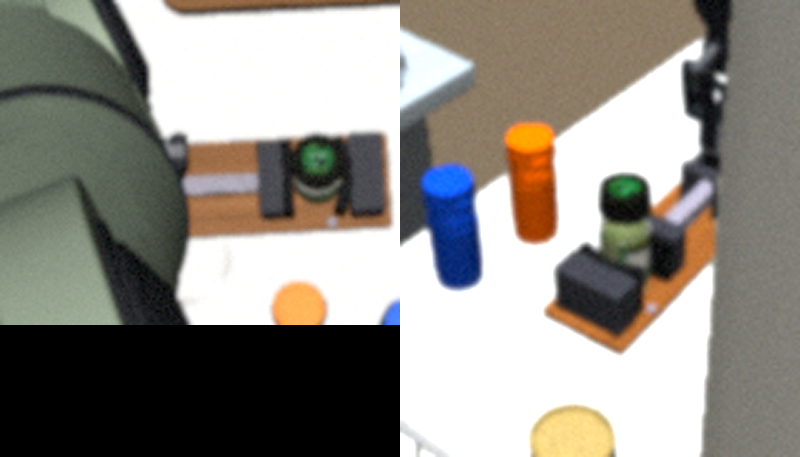

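The grips stalled at 56.5 mm, well before full squeeze, with 18.6 N on the pads. The jar is upright and held between both jaws, and the tin hasn't moved. I'm handing in now.

```bash
python3 -c "
from h import *
print(ticket.job_done())"
```

```text
the job is handed in; nothing more can be done
None
```

I stood the jar upright between the jaws and pumped the clamp three times until it pressed the jar against the fixed jaw; I handed the job in with the grips still squeezed (about 19 N per finger) and the tin untouched, but the result was not reported back.

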